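# Load a vial into the reader and hold its spring slide at the read gate

### The job

Take the blue-capped glass vial from the white rack, gripping it gently (the thin glass breaks at a grip of 45 N), lower it softly and fully into the pocket of the vial reader's slide and let go of it. Then pull the blue-handled slide out against its spring until the vial stands exactly in line with the read gate, red mark to red mark, and finish while still holding the slide there for the reading. Leave the other vials, the bottle and the blue box as they are.

Things in the scene. Friction and masses are not known exactly. Their poses are not given: they have to be found in the camera images.
- vial_blue: The sample vial: clear glass cylinder, diameter 22 mm, blue cap 21 mm across; 75 mm tall in all (glass body 60 mm, neck 3 mm, cap the top 12 mm), 24 to 42 g; any light grip of 15 to 40 N per finger holds it safely. Origin at the centre of its underside, z up its axis. Starts upright in any one of the three rack holes, its underside 10 mm above the bench.
- vial_grey: Bystander vial, same size, grey cap, in another rack hole. Origin at the centre of its underside.
- vial_yellow: Bystander vial, same size, yellow cap, in another rack hole. Origin at the centre of its underside.
- rack: White rack block fixed to the bench, 60 (x) x 180 (y) x 35 (z) mm, three round holes 24 mm wide and 25 mm deep in a row along its y, 60 mm apart. Vials stand 50 mm out of it. Origin at the centre of its underside.
- reader: Vial reader fixed to the bench: cream housing 160 x 150 mm, 118 mm tall, its front face 70 mm along local +x from the origin, on an aluminium base plate 8 mm high and 75 mm wide which reaches 120 mm to local -x. Origin on the bench below the pocket when the slide is fully in. The slide pulls out along local -x.
- slide: Slide of the reader: steel tongue 36 mm wide which carries a white pocket block and a blue handle. Same axes as the reader; origin on its centre line at the pocket, 10 mm above the bench. Travels straight along local -x, from 0 (fully in, where the spring keeps it; the start) to 85 mm (stop). The spring pulls it back with about 3 N when in, rising to about 8 N at 60 mm.
- pocket (a point): Centre of the floor of the vial pocket, 16 mm above the bench. Pocket: round hole 27 mm wide, 24 mm deep, with a 3 mm chamfer, in a white block 50 x 50 mm whose top is 40 mm above the bench. Red lines on the block mark the pocket's centre along the slide.
- handle (a point): Top centre of the blue upright handle plate at the slide's outer end, 130 mm from the pocket towards local -x of the slide. Plate 12 mm thick along the slide's x, 44 mm wide along y, its top 80 mm above the bench and free down to 20 mm above the bench. Moves with the slide.
- gate: Read gate: two black pillars 18 mm (along the slide) x 14 mm, tops 50 mm above the bench, one on each side of the slide, 60 mm apart inside, each with a red line at its middle. Fixed on the reader's base plate 40 to 60 mm out from the pocket's home place (it differs from run to run). Origin midway between the pillars, 8 mm above the bench; same axes as the reader. The slide is at the mark when pocket has the same local x as this origin.
- reagent_bottle: Bystander: white bottle with blue cap, 60 mm wide, 120 mm tall, on the bench. Origin at the centre of its underside.
- tip_box: Bystander: blue box of pipette tips with clear lid, 80 x 120 mm, 57 mm tall, on the bench. Origin at the centre of its underside.

How it is judged (in metres and radians):
On the way, in this order (a step that is already met when the one before it is completed fails the run):
1. the blue-capped vial stands fully down in the pocket and has been let go (horizontal distance between vial_blue and pocket below 0.004 m and z of vial_blue in the frame of slide between 0.002 and 0.01 m and angle between vial_blue's own z axis and vertical below 0.12 rad and contact force between each of the arm, the fingers and vial_blue below 0.3 N), for 0.2 s.
2. the slide is held by the gripper with the vial in line with the read gate (all of step 1 and x of pocket in the frame of gate between -0.004 and 0.004 m and contact force between the fingers and slide above 1 N), for 0.3 s.
At the end, for the whole second after the job is handed in: The slide is held by the gripper (contact of more than 1 N) with the pocket within 4 mm of the read gate's red mark along the slide; the blue-capped vial stands in the pocket, within 4 mm of its centre, bottom within 4 mm of the floor, within 0.12 rad of upright, and is not touched by the robot (all of step 2); the arm keeps its last pose, push and grip.
It fails at once if the glass vial is squeezed by a grip of more than 45 N (90 N summed over both fingers) (contact force between the fingers and vial_blue above 90 N).
It fails at once if the vial is pushed or dropped onto the slide with more than 30 N (contact force between vial_blue and slide above 30 N).
It fails at once if another vial, the bottle or the tip box is shifted (vials over 15 mm, others over 20 mm) or tipped (distance of any of vial_grey, vial_yellow from where it was at the start of the episode above 0.015 m or angle between any of vial_grey, vial_yellow, reagent_bottle, tip_box's own z axis and vertical above 0.35 rad or distance of any of reagent_bottle, tip_box from where it was at the start of the episode above 0.02 m).
It also fails if it takes over 54 s, if anything falls off the work surface, if the arm or the gripper's body presses on something with over 40 N, if the wrist force passes 120 N, or if a joint passes its speed limit or range.

### The arm

A 6-joint arm with a two-finger parallel gripper is mounted at the origin on the work surface. World frame = base frame: x ahead of the robot, y to its left, z up, the work surface at z = 0. Lengths are in mm, angles in rad, forces in N, time in s.
With the tool pointing down it reaches from about 275 to 850 mm from the base axis. Payload 19 kg.
Tool frame: the origin (TCP) lies on the centre line of the jaws, within the pads' length; the fingertips stand 25 mm ahead of it and the grasp point (between the pads) lies 6 mm ahead of it; z points along the fingers, y is the line along which they close (so a half turn about z gives the same grasp; the last joint's range is limited). The gripper opens to 85 mm and grips with 20 to 120 N. Pads are 22 mm wide; open, the fingers measure 114 mm over their backs; the gripper's body (76 mm by 85 mm) begins 54 mm behind the grasp point. The pads swing forward as they close: fully open they stand 13 mm farther back than shut.
Start: joints at [1.13, 0.15, 1.437, -0, 1.554, -0.134], TCP at [173.661, 548.12, 256.267] pointing down, gripper open.
Joint ranges: [-2.8, 2.8], [-0.68, 2.1], [0.12, 2.68], [-1.39, 4.53], [0.16, 2.79], [-2.81, 2.81]. Speed limits (rad/s): [1.89, 1.89, 2.22, 3.01, 3.01, 3.01].

### API

Orientations are given as a unit quaternion [x, y, z, w].
In Python, from plant import monitor, imaging, ticket gives the robot as it stands.
- The arm moves only by the tool step_arm, never from a script. Its argument "rows" is a list of rows, each a list of 5 numbers: the shift along the world's x, y, z in cm, then the turn about the world's z in rad, then the opening, from 0 (shut) to 1 (fully open). A call has 1 to 12 rows; each row is the pose to reach, as a shift and turn from the pose commanded when the call began; what a row does not reach only later rows make up. A row lasts 1/8 s, in which the tool goes at most 62.5 mm and 10.7 degrees, less where a joint would pass 70% of its speed; a pose out of reach is approached as far as the arm can. A call with a gripper value outside its range is refused whole. The fingers move at their own pace and stop on an object; "force" is the grip in N (left out, the last holds). Time passes only in rows, so rows that repeat a pose let the fingers close. It gives the time, the measured TCP pose, the force, the opening and the grip force at its end, in the units of the state.
- monitor.sense(): the state, without advancing time (a new reading comes with each control period).
- imaging.grab_frame(name): name is "side" or "top"; returns the picture (420x560x3 uint8, red, green, blue); there is no depth.
- imaging.calibration(name): a dict with "intrinsics" (3x3 intrinsics, pixels), "extrinsics" (4x4, takes a point from camera to world coordinates). Camera axes: x right, y down, z forward; pixel columns grow to the right and rows downward; lengths in mm; the calibration is good to about 2 mm. A picture is of the moment at which its call begins. calibration takes no time and is no camera call.
- ticket.job_done(): hands the job in; it is judged then, once.
The state is a dict: "t": time; "q": joint angles; "dq": joint speeds; "joint_torque": joint torques, N m; "ee_pos": TCP position; "tcp_rot": TCP orientation; "force": force on the tool from outside, world axes, zero at the start; "torque": the same for the moment, N m; "finger_gap": finger opening in mm; "grasp_force": force on a finger pad.
Only numpy, scipy, OpenCV 4.12 (cv2) and the standard library are available. Lean on these libraries where they do the work, as an engineer would, in place of code of your own. Each camera call takes 0.05 s, during which the arm holds its last target. There are 200 camera calls.

## Working session

There is one attempt and no reset: what is moved stays moved. The work goes in short steps, Python scripts to look and compute and a tool call to move; the robot and the scene stay as the last step left them, time stands still between calls to the robot, and variables do not carry over. Pictures are saved under pics/ and viewed, at most 10 in all, crops included, and the job is handed in when it is done.

Besides the shell and the picture viewer there is one more tool, called after "Request:" as name(argument=value, ...) on one line, values as JSON. step_arm: Moves the arm, as the interface text tells. Its arguments: {"type":"object","properties":{"rows":{"type":"array"},"force":{"type":"number"}},"required":["rows"]}

```bash
mkdir -p pics; python3 - <<'E'
from plant import monitor, imaging
import cv2,numpy as np
for n in("side","top"):
    im=imaging.grab_frame(n); cv2.imwrite(f"pics/{n}0.png",im[:,:,::-1])
    c=imaging.calibration(n); print(n,np.round(c["intrinsics"],1).tolist(),np.round(c["extrinsics"],3).tolist())
s=monitor.sense(); print(s)
E
```

```text
side [[399.7, 0.0, 283.1], [0.0, 399.7, 207.5], [0.0, 0.0, 1.0]] [[0.733, -0.502, 0.46, 263.176], [-0.681, -0.553, 0.48, -362.139], [0.014, -0.665, -0.747, 630.481], [0.0, 0.0, 0.0, 1.0]]
top [[424.2, 0.0, 275.4], [0.0, 424.2, 212.9], [0.0, 0.0, 1.0]] [[-0.016, -0.998, 0.067, 550.537], [-1.0, 0.016, 0.004, -46.928], [-0.005, -0.067, -0.998, 901.235], [0.0, 0.0, 0.0, 1.0]]
{'t': 0.1, 'q': array([ 1.12999951e+00,  1.50926566e-01,  1.43794734e+00, -6.20928386e-06,
        1.55378282e+00, -1.34014152e-01]), 'dq': array([ 7.90641908e-04, -1.93189325e-03, -5.50355597e-04, -3.66475704e-04,
       -3.34096755e-05, -4.51991345e-04]), 'joint_torque': array([ 4.50266540e-03, -7.14391851e+01, -5.71789134e+01, -1.46076572e-04,
        7.30426895e-03, -6.30264822e-05]), 'ee_pos': array([173.59386993, 547.97354293, 255.75095302]), 'tcp_rot': array([ 1.52790442e-01,  9.88258467e-01, -5.11096165e-04, -1.47837678e-04]), 'force': array([-0.12492357, -0.31182523,  0.23695177]), 'torque': array([ 0.02708176, -0.00625168, -0.02552857]), 'grasp_force': 0.0, 'finger_gap': 85.47006674457681}
```

View pics/top0.png

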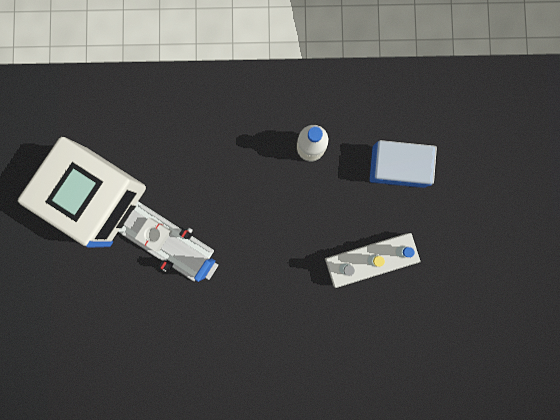

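View pics/side0.png

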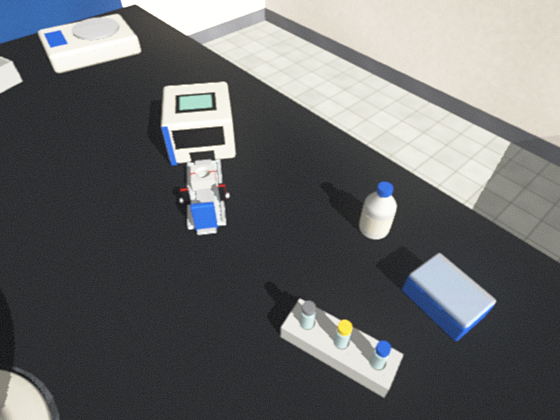

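The top view shows the blue cap at about (408,252), yellow (378,261) and grey (348,270). The handle is at (206,268), the gate marks at (186,233) and (166,266), and the pocket at (154,235). In the side view the blue cap is at (383,349) and the handle at (204,215).

```bash
cat > h.py <<'E'
from plant import monitor, imaging
import cv2,numpy as np
def ray(n,uv):
    c=imaging.calibration(n);E=np.array(c["extrinsics"]);d=E[:3,:3]@np.linalg.inv(c["intrinsics"])@[uv[0],uv[1],1]
    return E[:3,3],d
def plane(n,uv,z):
    o,d=ray(n,uv);return o+d*(z-o[2])/d[2]
def tri(a,b):
    (o,d),(p,e)=ray("top",a),ray("side",b)
    s=np.linalg.lstsq(np.c_[d,-e],p-o,rcond=None)[0];x,y=o+s[0]*d,p+s[1]*e
    return (x+y)/2,np.linalg.norm(x-y)
def proj(n,P):
    c=imaging.calibration(n);q=np.linalg.inv(c["extrinsics"])@np.r_[P,1];q=np.array(c["intrinsics"])@q[:3];return q[:2]/q[2]
def masks(im):
    h=cv2.cvtColor(im,cv2.COLOR_RGB2HSV);H,S,V=h[...,0],h[...,1],h[...,2]
    return {"blue":(H>95)&(H<125)&(S>140)&(V>70),"red":((H<8)|(H>172))&(S>110)&(V>70),"yellow":(H>18)&(H<35)&(S>140)&(V>120)}
def blobs(im,k,amin=3):
    n,l,st,c=cv2.connectedComponentsWithStats(masks(im)[k].astype(np.uint8),connectivity=8)
    return [(st[i,4],c[i].round(1).tolist(),st[i,:4].tolist()) for i in range(1,n) if st[i,4]>=amin]
E
python3 - <<'E'
from h import *
for n in("top","side"):
    im=cv2.imread(f"pics/{n}0.png")[:,:,::-1].copy()
    for k in("blue","red","yellow"):
        print(n,k)
        for b in blobs(im,k): print("  ",b)
im=cv2.imread("pics/top0.png");a=cv2.resize(im[190:290,110:230],None,fx=5,fy=5,interpolation=cv2.INTER_CUBIC)
cv2.imwrite("pics/c1.png",a)
im=cv2.imread("pics/side0.png");a=cv2.resize(im[145:240,160:260],None,fx=6,fy=6,interpolation=cv2.INTER_CUBIC)
cv2.imwrite("pics/c2.png",a)
E
```

```text
top blue
   (np.int32(168), [314.5, 134.1], [308, 127, 14, 15])
   (np.int32(372), [387.1, 173.2], [370, 142, 61, 45])
   (np.int32(124), [99.3, 244.0], [86, 241, 27, 6])
   (np.int32(84), [408.1, 251.9], [403, 248, 11, 9])
   (np.int32(208), [204.1, 269.5], [195, 258, 20, 24])
top red
   (np.int32(6), [157.0, 225.8], [156, 224, 3, 5])
   (np.int32(23), [184.1, 232.8], [181, 230, 7, 7])
   (np.int32(5), [145.8, 243.0], [145, 241, 3, 5])
   (np.int32(25), [163.1, 265.0], [160, 262, 7, 8])
top yellow
   (np.int32(10), [374.2, 260.9], [373, 257, 4, 9])
side blue
   (np.int32(3061), [45.7, 14.3], [0, 0, 121, 44])
   (np.int32(226), [55.3, 38.4], [45, 31, 22, 16])
   (np.int32(204), [168.8, 146.4], [162, 127, 16, 39])
   (np.int32(207), [384.7, 188.7], [377, 181, 17, 16])
   (np.int32(565), [203.5, 215.2], [191, 202, 28, 29])
   (np.int32(1276), [437.1, 311.0], [402, 277, 92, 64])
   (np.int32(186), [383.2, 347.9], [376, 340, 15, 17])
side red
   (np.int32(27), [221.7, 185.5], [218, 184, 8, 5])
   (np.int32(27), [183.0, 189.4], [179, 188, 9, 4])
   (np.int32(3), [225.3, 191.3], [225, 191, 2, 2])
side yellow
   (np.int32(176), [344.7, 326.8], [338, 319, 15, 16])
```

View pics/c1.png

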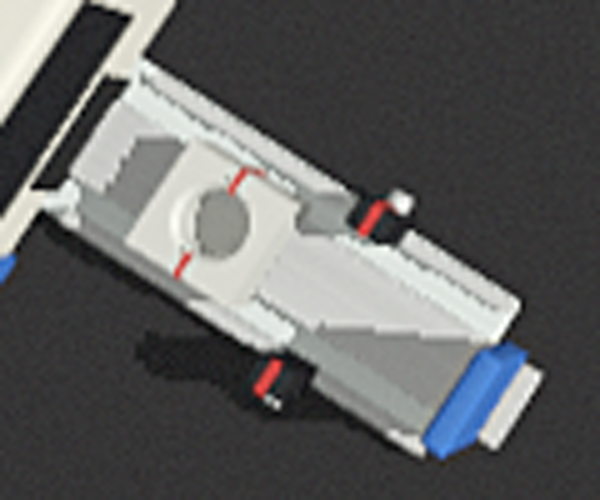

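View pics/c2.png

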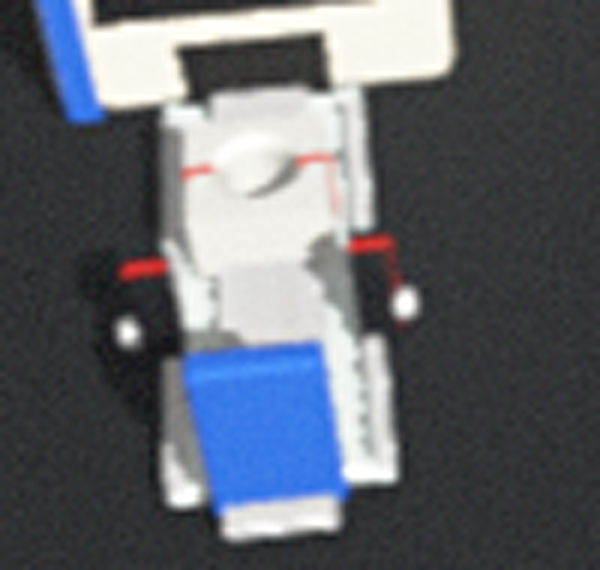

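The crops show the block's red line, pocket hole, gate lines and handle top clearly. Next step is to triangulate and check against the given sizes.

```bash
python3 - <<'E'
from h import *
T=lambda x,y:((x+.5)/5-.5+110,(y+.5)/5-.5+190)
S=lambda x,y:((x+.5)/6-.5+160,(y+.5)/6-.5+145)
r=lambda x:np.round(x,1)
print("cap top tri",*tri((408.1,251.9),(383.2,347.9)))
print("cap plane79",r(plane("top",(408.1,251.9),79)),r(plane("side",(383.2,347.9),79)))
ends=dict(pk1=(T(247,168),S(333,157),40),pk2=(T(176,277),S(183,174),40),
 g1=(T(372,218),S(370,243),50),g2=(T(269,378),S(144,268),50))
P={}
for k,(a,b,z) in ends.items():
    p,e=tri(a,b);P[k]=(plane("top",a,z)+plane("side",b,z))/2;print(k,r(p),r(e),r(plane("top",a,z)),r(plane("side",b,z)))
pk=(P["pk1"]+P["pk2"])/2;g=(P["g1"]+P["g2"])/2
print("pk",r(pk),"w",np.linalg.norm(P["pk1"]-P["pk2"]),"g",r(g),"w",np.linalg.norm(P["g1"]-P["g2"]))
hs=plane("side",S(253,365),80);print("handle side",r(hs))
for d,n in((hs-pk,"pk-h"),(g-pk,"pk-g")):
    print(n,np.linalg.norm(d[:2]),np.degrees(np.arctan2(d[1],d[0])))
for a in(("g1","g2"),("pk1","pk2")):
    d=P[a[0]]-P[a[1]];print(a,np.degrees(np.arctan2(d[1],d[0])))
# corners of the handle top in both crops, from model
for n in("top","side"):
    u=(hs-pk)[:2];u/=np.linalg.norm(u);v=np.array([-u[1],u[0]])
    for z in(80,20):
        q=[proj(n,np.r_[pk[:2]+130*u+a*6*u+b*22*v,z]) for a in(-1,1) for b in(-1,1)]
        o,f=((110,190),5) if n=="top" else ((160,145),6)
        print(n,z,[r((x-o)*f).tolist() for x in q])
E
```

```text
cap top tri [ 526.37382197 -297.27751991   80.63568811] 0.3562668198293603
cap plane79 [ 526.4 -297.9   79. ] [ 527. -297.   79.]
pk1 [591.5 194.3  38.8] 0.0 [591.4 194.   40. ] [590.8 193.2  40. ]
pk2 [547.4 223.5  37.9] 0.6 [547.6 222.7  40. ] [546.1 221.7  40. ]
g1 [569.8 141.3  49.3] 0.8 [570.  140.9  50. ] [569.1 140.9  50. ]
g2 [506.4 182.7  49.2] 1.0 [506.8 182.1  50. ] [505.7 182.3  50. ]
pk [569.  207.9  40. ] w 52.66252003666858 g [537.9 161.5  50. ] w 75.58593184206293
handle side [494.7  96.6  80. ]
pk-h 133.82502674207143 -123.74193453595977
pk-g 55.791380517839244 -123.84862278894342
('g1', 'g2') -33.13189052547099
('pk1', 'pk2') -32.88107136618945
top 80 [[415.1, 443.1], [478.2, 346.5], [441.1, 460.2], [504.2, 363.5]]
top 20 [[444.1, 430.4], [502.8, 340.4], [468.3, 446.3], [527.0, 356.2]]
side 80 [[177.8, 346.9], [321.1, 331.6], [178.0, 375.6], [322.8, 359.9]]
side 20 [[207.2, 470.2], [342.2, 454.9], [207.8, 498.4], [344.1, 482.8]]
```

Measured points agree with the given sizes and heights. The vial is at about (526.5, -297.4), the pocket at (569, 208), the outward axis is about -123.4°, and the gate is about 55 mm out. Moving above the vial.

Request:
step_arm(rows=[[35.28,-84.55,-5.6,-0.972,0.6],[35.28,-84.55,-5.6,-0.972,0.6],[35.28,-84.55,-5.6,-0.972,0.6],[35.28,-84.55,-5.6,-0.972,0.6],[35.28,-84.55,-5.6,-0.972,0.6],[35.28,-84.55,-5.6,-0.972,0.6],[35.28,-84.55,-5.6,-0.972,0.6],[35.28,-84.55,-5.6,-0.972,0.6],[35.28,-84.55,-5.6,-0.972,0.6],[35.28,-84.55,-5.6,-0.972,0.6],[35.28,-84.55,-5.6,-0.972,0.6],[35.28,-84.55,-5.6,-0.972,0.6]], force=25)

```text
t: 1.6
ee_pos: [461.7, -143.6, 210.4]
tcp_rot: [0.597, 0.802, 0.0, -0.0]
force: [0.5, 1.3, 0.0]
finger_gap: 50.7
grasp_force: 0.0
```

Request:
step_arm(rows=[[0,0,0,0,0.6],[0,0,0,0,0.6]])

```text
t: 1.85
ee_pos: [461.1, -141.1, 210.2]
tcp_rot: [0.597, 0.802, -0.0, -0.001]
force: [-0.9, 0.1, 0.5]
finger_gap: 51.5
grasp_force: 0.0
```

Request:
step_arm(rows=[[6.54,-15.63,-1.0,0,0.6],[6.54,-15.63,-1.0,0,0.6],[6.54,-15.63,-1.0,0,0.6],[6.54,-15.63,-1.0,0,0.6],[6.54,-15.63,-1.0,0,0.6],[6.54,-15.63,-1.0,0,0.6],[6.54,-15.63,-1.0,0,0.6]])

```text
t: 2.72
ee_pos: [526.8, -296.7, 201.2]
tcp_rot: [0.596, 0.803, -0.0, 0.0]
force: [0.4, -0.1, 0.0]
finger_gap: 51.5
grasp_force: 0.0
```

```bash
python3 - <<'E'
from h import *
s=monitor.sense();print(s["ee_pos"],s["tcp_rot"])
a=imaging.grab_frame("top");b=imaging.grab_frame("side")
cv2.imwrite("pics/m1.png",np.hstack([cv2.resize(a[190:310,310:450],None,fx=2.8,fy=2.8),cv2.resize(b[250:390,280:420],(392,336))])[:,:,::-1])
E
```

```text
[ 526.81752433 -296.74621189  201.15437252] [ 5.96319560e-01  8.02747078e-01 -1.01192062e-05  3.34354212e-04]
```

View pics/m1.png

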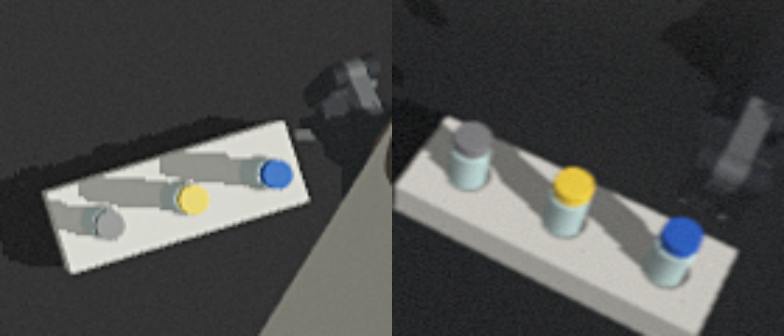

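```bash
python3 - <<'E'
from h import *
p=np.array([526.8,-296.7,176]);y=np.array([np.cos(.291),np.sin(.291),0])
for s in(1,0,-1):
    q=p+s*32*y; a=proj("top",q);b=proj("side",q);print(s,((a-[310,190])*2.8).round(),((b-[280,250])*[2.8,2.4]+[392,0]).round())
E
```

```text
1 [305. 126.] [748. 111.]
0 [322. 177.] [724. 159.]
-1 [339. 227.] [699. 210.]
```

Request:
step_arm(rows=[[0,-0.05,-3,0,0.6],[0,-0.05,-6,0,0.6],[0,-0.05,-9,0,0.6],[0,-0.05,-11,0,0.6],[0,-0.05,-12.5,0,0.6],[0,-0.05,-13.4,0,0.6],[0,-0.05,-13.4,0,0.6],[0,-0.05,-13.4,0,0.6]])

```text
t: 3.82
ee_pos: [527.1, -298.4, 67.3]
tcp_rot: [0.597, 0.802, -0.0, 0.0]
force: [-0.0, -0.3, 0.3]
finger_gap: 51.5
grasp_force: 0.0
```

Request:
step_arm(rows=[[0,0,0,0,0.22],[0,0,0,0,0.2],[0,0,0,0,0.15],[0,0,0,0,0.15],[0,0,0,0,0.15],[0,0,0,0,0.15],[0,0,0,0,0.15],[0,0,0,0,0.15]], force=25)

```text
t: 4.82
ee_pos: [527.0, -298.3, 67.1]
tcp_rot: [0.597, 0.802, -0.0, 0.0]
force: [-1.8, -0.1, 6.6]
finger_gap: 21.2
grasp_force: 24.7
```

Request:
step_arm(rows=[[0,0,1,0,0.15],[0,0,3,0,0.15],[0,0,6,0,0.15],[0,0,9,0,0.15],[0,0,11,0,0.15],[0,0,12,0,0.15],[0,0,12,0,0.15]])

```text
t: 5.7
ee_pos: [526.9, -298.2, 187.0]
tcp_rot: [0.597, 0.802, -0.0, 0.0]
force: [-0.1, 0.7, -0.9]
finger_gap: 21.0
grasp_force: 24.5
```

```bash
python3 - <<'E'
from h import *
b=imaging.grab_frame("side");s=monitor.sense();print(s["ee_pos"],s["force"],s["finger_gap"])
cv2.imwrite("pics/m2.png",cv2.resize(b[200:400,270:470],(600,600))[:,:,::-1])
E
```

```text
[ 526.70312063 -298.06265108  186.19625098] [-0.05611337 -1.07448841 -1.76469082] 21.234140660705147
```

View pics/m2.png

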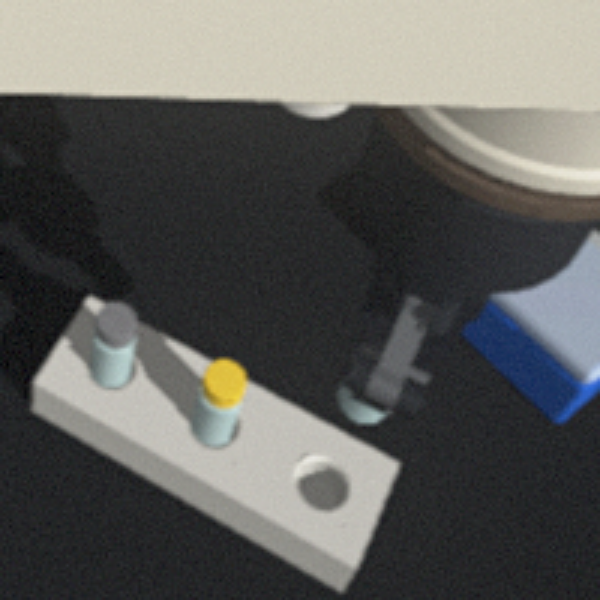

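Vial lifted cleanly; its bottom shows below the fingers at crop (362,410), and the hole at (322,482) is empty. Carrying it above the pocket.

Request:
step_arm(rows=[[0.1,1.5,0,0.02,0.15],[0.4,5,0,0.07,0.15],[0.8,9.5,0,0.13,0.15],[1.2,14.5,0,0.2,0.15],[1.7,19.5,0,0.27,0.15],[2.1,24.5,0,0.34,0.15],[2.5,29.5,0,0.41,0.15],[2.9,34.5,0,0.48,0.15],[3.4,39.5,0,0.55,0.15],[3.8,44.5,0,0.62,0.15],[4.2,48.5,0,0.67,0.15],[4.31,50.55,0,0.696,0.15]])

```text
t: 7.25
ee_pos: [569.0, 209.8, 185.8]
tcp_rot: [0.285, 0.958, -0.0, -0.001]
force: [-0.5, -0.5, -0.8]
finger_gap: 21.3
grasp_force: 24.5
```

Request:
step_arm(rows=[[0,0,-1,0,0.15],[0,0,-2.5,0,0.15],[0,0,-4,0,0.15],[0,0,-5.5,0,0.15],[0,0,-6.5,0,0.15],[0,0,-7,0,0.15],[0,0,-7,0,0.15],[0,0,-7,0,0.15]])

```text
t: 8.25
ee_pos: [570.1, 207.4, 117.1]
tcp_rot: [0.287, 0.958, 0.0, 0.0]
force: [0.4, -0.7, -0.8]
finger_gap: 21.1
grasp_force: 24.5
```

```bash
python3 - <<'E'
from h import *
a=imaging.grab_frame("top");b=imaging.grab_frame("side");s=monitor.sense();e=s["ee_pos"];print(e,s["tcp_rot"],s["force"])
cv2.imwrite("pics/m3.png",np.hstack([cv2.resize(a[180:280,100:200],(390,390),interpolation=2),cv2.resize(b[120:220,155:255],(390,390),interpolation=2)])[:,:,::-1])
v=e+[-.8,.5,-57]
for q in(v,[569,207.9,40]):
  print(((proj("top",q)-[100,180])*3.9).round(),((proj("side",q)-[155,120])*3.9+[390,0]).round())
E
```

```text
[570.08752762 207.42647098 117.08289677] [2.87254841e-01 9.57854137e-01 1.30526830e-04 3.02557433e-04] [-0.16199916  0.22820873  0.03378189]
[192. 211.] [571. 175.]
[203. 212.] [576. 203.]
```

View pics/m3.png

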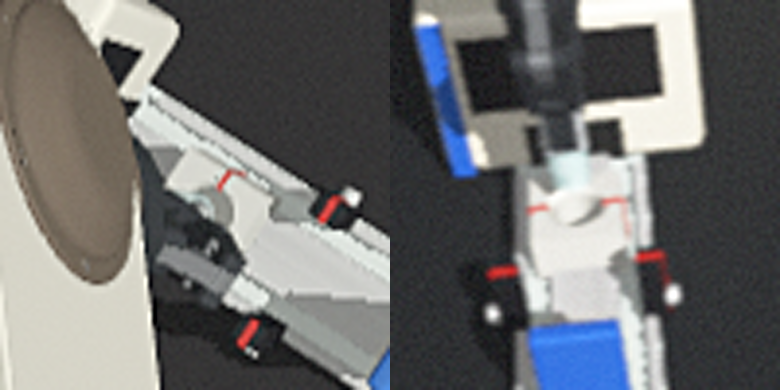

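The vial bottom at side (571,185) sits in line with the hole at (577,205), as predicted. Lowering.

Request:
step_arm(rows=[[0,0,-0.6,0,0.15],[0,0,-1.2,0,0.15],[0,0,-1.7,0,0.15],[0,0,-2.1,0,0.15],[0,0,-2.5,0,0.15],[0,0,-2.9,0,0.15],[0,0,-3.3,0,0.15],[0,0,-3.6,0,0.15],[0,0,-3.8,0,0.15],[0,0,-3.9,0,0.15],[0,0,-4.0,0,0.15],[0,0,-4.0,0,0.15]])

```text
t: 9.85
ee_pos: [569.9, 207.3, 76.6]
tcp_rot: [0.287, 0.958, -0.0, -0.0]
force: [0.2, -0.1, -0.0]
finger_gap: 21.2
grasp_force: 24.5
```

Request:
step_arm(rows=[[0,0,-0.1,0,0.15],[0,0,-0.1,0,0.15],[0,0,-0.2,0,0.15],[0,0,-0.2,0,0.15]])

```text
t: 10.35
ee_pos: [569.9, 207.3, 74.5]
tcp_rot: [0.287, 0.958, -0.0, -0.0]
force: [0.3, 0.0, -0.1]
finger_gap: 21.1
grasp_force: 24.5
```

Request:
step_arm(rows=[[0,0,-0.05,0,0.15],[0,0,-0.1,0,0.15],[0,0,-0.1,0,0.15]])

```text
t: 10.72
ee_pos: [569.9, 207.4, 73.6]
tcp_rot: [0.287, 0.958, -0.0, -0.0]
force: [-0.2, -0.1, -0.4]
finger_gap: 21.0
grasp_force: 24.5
```

Request:
step_arm(rows=[[0,0,-0.05,0,0.15],[0,0,-0.05,0,0.15]])

```text
t: 10.98
ee_pos: [569.9, 207.3, 73.2]
tcp_rot: [0.287, 0.958, -0.0, 0.0]
force: [-0.0, 0.8, 1.4]
finger_gap: 21.2
grasp_force: 24.7
```

Request:
step_arm(rows=[[0,0,-0.05,0,0.15],[0,0,-0.05,0,0.15]])

```text
t: 11.22
ee_pos: [570.0, 207.3, 73.1]
tcp_rot: [0.287, 0.958, 0.0, 0.0]
force: [-1.6, -0.0, 7.2]
finger_gap: 20.9
grasp_force: 25.2
```

Floor contact is felt at about 7 N. Releasing.

Request:
step_arm(rows=[[0,0,0,0,0.3],[0,0,0,0,0.4],[0,0,0,0,0.55],[0,0,0,0,0.55],[0,0,0,0,0.55],[0,0,0,0,0.55]])

```text
t: 11.98
ee_pos: [569.9, 207.3, 72.6]
tcp_rot: [0.287, 0.958, -0.0, -0.0]
force: [-0.5, 0.4, -0.0]
finger_gap: 46.7
grasp_force: 0.0
```

Request:
step_arm(rows=[[0,0,0.5,0,0.55],[0,0,1.5,0,0.55],[0,0,3,0,0.55],[0,0,5,0,0.55],[0,0,6.5,0,0.55],[0,0,7,0,0.55],[0,0,7,0,0.55]])

```text
t: 12.85
ee_pos: [569.9, 207.3, 142.7]
tcp_rot: [0.287, 0.958, 0.0, 0.0]
force: [0.2, 0.1, -0.5]
finger_gap: 46.9
grasp_force: 0.0
```

Request:
step_arm(rows=[[-2,-3,0,0,0.55],[-5,-7.5,0,0,0.55],[-7.3,-10.8,0,0,0.55],[-7.3,-10.8,0,0,0.55],[-7.3,-10.8,-2,0,0.55],[-7.3,-10.8,-4,0,0.55],[-7.3,-10.8,-4,0,0.55]])

```text
t: 13.72
ee_pos: [496.4, 99.7, 101.1]
tcp_rot: [0.287, 0.958, -0.0, -0.001]
force: [0.3, 0.7, 0.3]
finger_gap: 47.2
grasp_force: 0.0
```

```bash
python3 - <<'E'
from h import *
a=imaging.grab_frame("top");b=imaging.grab_frame("side");s=monitor.sense();e=s["ee_pos"];print(e,s["tcp_rot"],s["force"])
cv2.imwrite("pics/m4.png",np.hstack([cv2.resize(a[190:300,120:230],(395,395),interpolation=2),cv2.resize(b[140:240,155:255],(395,395),interpolation=2)])[:,:,::-1])
for k in("blue","red"):print(k,blobs(a,k),blobs(b,k))
E
```

```text
[497.19287642  99.68556367 102.84682913] [ 2.87144541e-01  9.57887253e-01 -5.11135161e-05 -1.42047726e-04] [-0.01145024  0.33344133  0.68068008]
blue [(np.int32(168), [314.5, 134.1], [308, 127, 14, 15]), (np.int32(372), [387.2, 173.2], [370, 142, 61, 45]), (np.int32(88), [144.9, 234.0], [140, 230, 11, 9]), (np.int32(72), [98.2, 242.9], [86, 241, 27, 6])] [(np.int32(9), [172.3, 163.9], [171, 163, 4, 3]), (np.int32(206), [384.7, 188.8], [377, 181, 17, 16]), (np.int32(356), [205.8, 218.4], [192, 202, 27, 29]), (np.int32(1274), [437.2, 311.0], [402, 277, 92, 64])]
red [(np.int32(6), [157.0, 225.8], [156, 224, 3, 5]), (np.int32(23), [184.1, 232.8], [181, 230, 7, 7]), (np.int32(7), [145.9, 242.6], [145, 240, 3, 6])] [(np.int32(28), [221.8, 185.6], [218, 184, 8, 5]), (np.int32(14), [183.2, 189.3], [180, 188, 7, 3]), (np.int32(4), [225.2, 191.0], [225, 190, 2, 3])]
```

View pics/m4.png

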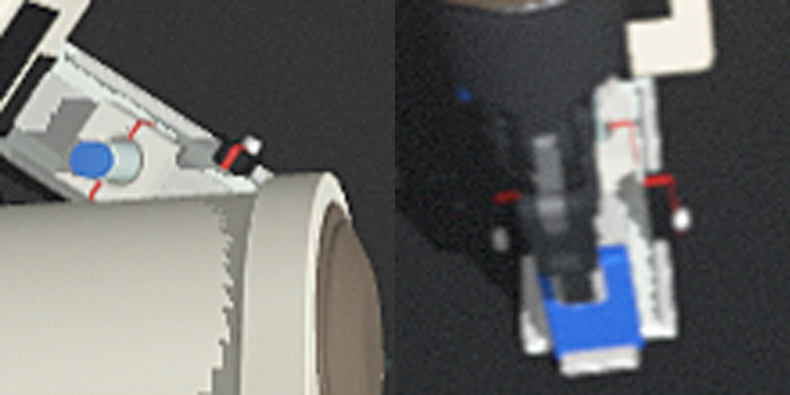

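The vial stands upright in the pocket, with its cap at about top (145,234). The gripper straddles the handle. Lowering and gripping.

Request:
step_arm(rows=[[0,0,-1,0,0.55],[0,0,-2,0,0.55],[0,0,-3,0,0.55],[0,0,-3.8,0,0.55],[0,0,-3.8,0,0.55],[0,0,-3.8,0,0.35],[0,0,-3.8,0,0.2],[0,0,-3.8,0,0.05],[0,0,-3.8,0,0.05],[0,0,-3.8,0,0.05],[0,0,-3.8,0,0.05],[0,0,-3.8,0,0.05]], force=50)

```text
t: 15.32
ee_pos: [497.2, 99.5, 65.0]
tcp_rot: [0.287, 0.958, 0.0, 0.0]
force: [1.7, 3.2, 5.5]
finger_gap: 11.5
grasp_force: 49.3
```

```bash
python3 - <<'E'
from h import *
print(plane("top",(144.9,234.0),87))
s=monitor.sense();print(s["ee_pos"],s["force"],s["finger_gap"],s["grasp_force"])
E
```

```text
[568.86399978 207.86966107  87.        ]
[497.1933828   99.51603329  64.9747864 ] [1.65160683 3.15708935 5.49397542] 11.531995505071645 49.339558482170105
```

Gripped: the handle is 130.0 mm from the cap-measured pocket (568.9, 207.9), which matches the spec. Pulling most of the way, then measuring.

Request:
step_arm(rows=[[-0.2,-0.3,0,0,0.05],[-0.5,-0.76,0,0,0.05],[-0.9,-1.36,0,0,0.05],[-1.3,-1.97,0,0,0.05],[-1.7,-2.57,0,0,0.05],[-2.1,-3.18,0,0,0.05],[-2.45,-3.7,0,0,0.05],[-2.7,-4.08,0,0,0.05],[-2.87,-4.34,0,0,0.05],[-2.87,-4.34,0,0,0.05],[-2.87,-4.34,0,0,0.05]])

```text
t: 16.7
ee_pos: [468.6, 56.2, 65.0]
tcp_rot: [0.287, 0.958, 0.0, 0.0]
force: [2.6, 6.2, 4.4]
finger_gap: 11.8
grasp_force: 49.3
```

```bash
python3 - <<'E'
from h import *
a=imaging.grab_frame("top");b=imaging.grab_frame("side");s=monitor.sense();e=s["ee_pos"];print(e,s["force"],s["finger_gap"])
cv2.imwrite("pics/m5.png",np.hstack([cv2.resize(a[200:280,120:200],(400,400),interpolation=2),cv2.resize(b[150:230,165:245],(400,400),interpolation=2)])[:,:,::-1])
u=np.array([-.5515,-.834])
for n,im in(("top",a),("side",b)):
  for k in("blue","red"):
    for A,c,w in blobs(im,k): 
      if 120<c[0]<245 and 150<c[1]<290: print(n,k,A,c,w,"along",[ (z,((plane(n,c,z)[:2]-[568.9,207.9])@u).round(1)) for z in((87,) if k=="blue" else (40,50))])
E
```

```text
[468.64201979  56.26654095  64.97371457] [3.14378816 5.41395009 4.36295191] 11.330811833719258
top blue 87 [167.8, 248.9] [163, 244, 11, 10] along [(87, np.float64(52.9))]
top red 33 [182.7, 234.8] [177, 230, 11, 13] along [(40, np.float64(52.9)), (50, np.float64(54.9))]
top red 7 [167.7, 256.7] [167, 255, 3, 5] along [(40, np.float64(51.6)), (50, np.float64(53.6))]
top red 10 [164.0, 263.5] [163, 262, 3, 4] along [(40, np.float64(52.9)), (50, np.float64(54.9))]
side blue 299 [208.7, 240.3] [193, 224, 27, 29] along [(87, np.float64(222.0))]
side blue 8 [191.4, 228.9] [190, 227, 4, 5] along [(87, np.float64(192.6))]
side red 32 [222.4, 186.3] [218, 184, 9, 9] along [(40, np.float64(49.5)), (50, np.float64(59.6))]
```

View pics/m5.png

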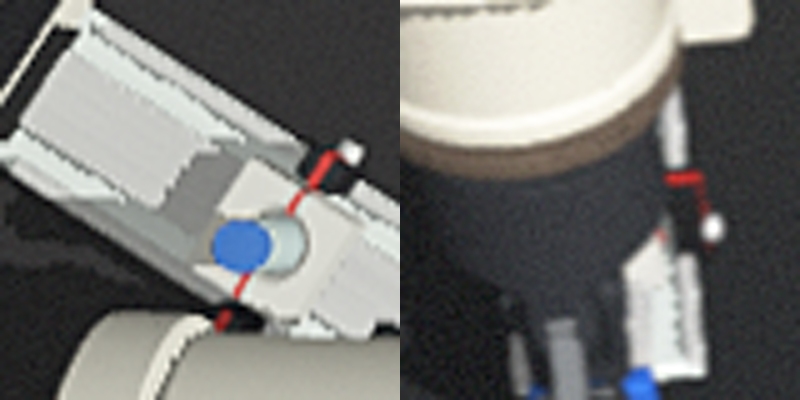

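The marks are nearly in line: the block line at (294,204) and the pillar line at (322,170) are almost collinear. I'll compute the remaining offset from blob positions of one kind.

```bash
python3 - <<'E'
from h import *
u=np.array([-.5515,-.834]);v=np.array([.834,-.5515])
f=lambda n,c,z:(lambda d:(round(d@u,1),round(d@v,1)))(plane(n,c,z)[:2]-[568.9,207.9])
for n,c,z in(("top",(157,225.8),40),("top",(145.8,243),40),("top",(184.1,232.8),50),("top",(163.1,265),50),("side",(221.7,185.5),50),("side",(183,189.4),50),("top",(167.7,256.7),40),
 ("top",(120+289/5-.4,200+211/5-.4),40),("top",(120+298/5-.4,200+197/5-.4),40)):
  print(n,c,z,f(n,c,z))
E
```

```text
top (157, 225.8) 40 (np.float64(-1.3), np.float64(19.9))
top (145.8, 243) 40 (np.float64(-1.1), np.float64(-21.4))
top (184.1, 232.8) 50 (np.float64(55.0), np.float64(38.7))
top (163.1, 265) 50 (np.float64(55.0), np.float64(-37.5))
side (221.7, 185.5) 50 (np.float64(57.1), np.float64(37.9))
side (183, 189.4) 50 (np.float64(56.5), np.float64(-39.7))
top (167.7, 256.7) 40 (np.float64(51.6), np.float64(-20.5))
top (177.4, 241.79999999999998) 40 (np.float64(51.6), np.float64(15.1))
top (179.2, 239.0) 40 (np.float64(51.6), np.float64(21.8))
```

Request:
step_arm(rows=[[-0.1,-0.15,0,0,0.05],[-0.22,-0.33,0,0,0.05],[-0.22,-0.33,0,0,0.05],[-0.22,-0.33,0,0,0.05],[-0.22,-0.33,0,0,0.05],[-0.22,-0.33,0,0,0.05]])

```text
t: 17.55
ee_pos: [466.5, 53.0, 65.0]
tcp_rot: [0.287, 0.958, 0.0, 0.001]
force: [2.9, 6.7, 4.8]
finger_gap: 11.6
grasp_force: 49.2
```

```bash
python3 - <<'E'
from h import *
a=imaging.grab_frame("top");s=monitor.sense();print(s["ee_pos"],s["force"],s["finger_gap"],s["grasp_force"])
cv2.imwrite("pics/m6.png",cv2.resize(a[215:280,140:205],(585,585),interpolation=2)[:,:,::-1])
u=np.array([-.5515,-.834]);v=np.array([.834,-.5515])
m=np.argwhere(masks(a)["red"][200:290,120:210])[:,::-1]+[120,200]
for c in m:
  for z,lo,hi in((40,13.5,25),(50,31,45)):
    d=plane("top",c,z)[:2]-[568.9,207.9]
    if lo<abs(d@v)<hi: print(z,(d@v).round(),(d@u).round(1),end="; ")
for b in blobs(a,"blue"):
  if b[1][0]<200: print(b,(plane("top",b[1],87)[:2]-[568.9,207.9])@u)
E
```

```text
[466.49618334  52.97283004  65.00220127] [3.01907365 6.5465241  4.85045607] 11.56525153880207 49.20016050338745
50 44.0 53.4; 50 42.0 52.9; 50 43.0 54.6; 50 44.0 56.2; 50 45.0 57.9; 50 39.0 52.3; 50 40.0 54.0; 50 41.0 55.7; 50 42.0 57.3; 50 37.0 53.4; 50 38.0 55.1; 50 39.0 56.8; 50 34.0 52.8; 50 36.0 54.5; 50 37.0 56.2; 50 32.0 52.2; 50 33.0 53.9; 50 34.0 55.6; 50 35.0 57.3; 50 31.0 55.0; 50 32.0 56.7; 40 24.0 54.7; 40 25.0 56.4; 40 22.0 55.8; 40 19.0 55.2; 40 17.0 54.6; 40 18.0 56.3; 40 15.0 55.7; 40 -17.0 54.8; 40 -16.0 56.5; 40 -19.0 55.9; 40 -21.0 55.3; 40 -24.0 54.7; 40 -23.0 56.4; 50 -32.0 53.2; 50 -34.0 52.6; 50 -33.0 54.3; 50 -32.0 56.0; 50 -35.0 55.4; 50 -34.0 57.1; (np.int32(124), [99.3, 244.0], [87, 241, 26, 7]) -63.16174442508918
(np.int32(90), [169.7, 249.8], [164, 245, 12, 10]) 56.93510341805095
```

View pics/m6.png

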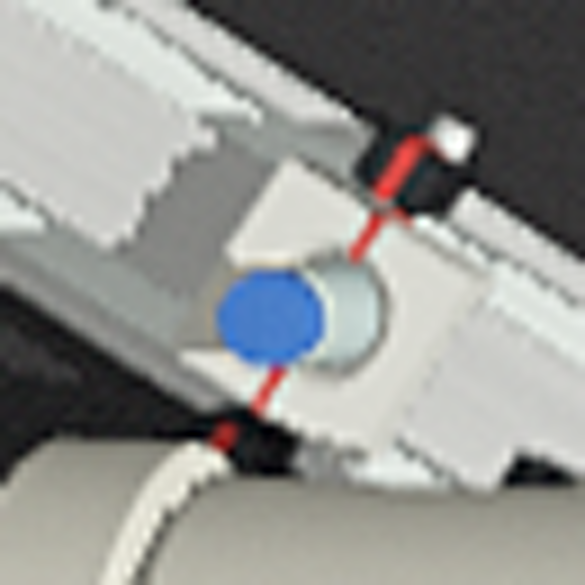

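The picture shows the block lines (370,235 and 268,392) in line with the pillar lines (400,165 and 225,435). Measured, the block is at 55.5 mm and the gate at 55.0 mm. The grip is holding at 49 N, so I'm handing in.

```bash
python3 -c "
from plant import ticket
print(ticket.job_done())"
```

```text
the job is handed in; nothing more can be done
None
```

I set the blue-capped vial down in the pocket and let go of it, pulled the slide to within about 1 mm of the read-gate mark by the camera, and handed the job in with the gripper still holding the handle; no verdict came back.

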